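Set the air regulator and open the line valve

TASK

With a fingertip, push the regulator's star wheel round by a spoke until its yellow spoke points straight at the upright green flag of the set pointer. Only then push the red valve lever clockwise (seen from above) all the way round to its stop, so that it lies along the manifold. Push gently, do not grip the wheel or the lever, and leave everything else on the bench where it is.

Things in the scene. Friction and masses are not known exactly. Their poses are not given: they have to be found in the camera images.
- manifold: Aluminium bar fixed to the bench, 480 long (its y axis), 85 wide, 50 mm high; origin at the centre of its underside. Regulator and valve are bolted on its top, each about 160 mm from the middle; which is on the left varies
- regulator: The regulator: a grey round body on the bar, carrying the star wheel; origin on the wheel's axis, 50 mm above the bench
- wheel_axis (a point): Point on the star wheel's vertical axis at the mid-height of its spokes (130 mm above the bench). Hub 36 mm across, to 18 mm above this height, with a 16 mm wide nut to 26 mm above it. Free between the spokes down to 35 mm below this point
- wheel: The star wheel: three level spokes 120 degrees apart, 13 mm thick, each ending in a 24 mm ball centred 88 mm from the axis; one yellow, two steel with black balls. Its -x axis points along the yellow spoke. It must go clockwise seen from above, 0.5 to 3 rad, to the flag (a stop blocks the other way). Stiff (0.2 N m): it stays where it is left
- valve: The brass shut-off valve on the bar, carrying the lever; origin on the lever's axis, 50 mm above the bench
- yellow_tip (a point): Outer end of the yellow spoke's ball, 100 mm from the wheel axis, at spoke height; turns with the wheel
- green_mark (a point): The place where the yellow tip belongs: 100 mm from the wheel axis, at spoke height, straight inward of the green flag. The set pointer does not move: a green strip 14 mm wide lies 46 mm below spoke height and runs out from the regulator to a green upright flag (14 mm wide, 5 mm thick, top at spoke height) 113 to 118 mm from the axis, just beyond the spoke ends
- valve_axis (a point): Point on the vertical axis of the shut-off valve, at the mid-height of its lever (124 mm above the bench). Brass valve body below; free beside the stem down to 50 mm below this point
- lever_tip (a point): Outer end of the lever, 120 mm from the valve axis, at mid-height of the lever. The lever is a level arm; its red sleeve covers the part 45 to 120 mm from the axis, 20 mm wide and 16 mm high
- lever_arm (a joint): Angle of the valve lever, rad. 0: closed, square to the manifold bar, pointing to the robot's side; it grows clockwise seen from above; 1.571: fully open at its stop, along the bar. Starts at 0 to 0.4. Stiff (0.2 N m), stays where it is left
- socket: Bystander, loose, to be left alone: steel deep socket, 28 mm across, 50 mm tall, standing on the bench. Origin at its underside
- bolt_dish: Bystander, loose, to be left alone: round steel dish, 90 mm across, 30 mm tall. Origin at its underside
- wrench: Bystander, loose, to be left alone: steel wrench lying flat. Origin at its underside
- screwdriver: Bystander, loose, to be left alone: screwdriver lying flat. Origin at its underside
- spray_can: Bystander, loose, to be left alone: blue can, 60 mm across, 150 mm tall. Origin at its underside
- grease_jar: Bystander, loose, to be left alone: orange jar with a black cap, 66 mm across, 75 mm tall. Origin at its underside
- tape_roll: Bystander, loose, to be left alone: black roll of tape lying flat, 90 mm across, 24 mm tall. Origin at its underside

How it is judged:
By the outcome, as a careful person would: the job done as asked, in the order asked, and still so for the second after the job is handed in, with the robot touching nothing.
It also fails if it takes over 61 s, if anything falls off the work surface, if the arm or the gripper's body presses on something with over 40 N, if the wrist force passes 120 N, or if a joint passes its speed limit or range.

ROBOT

A 6-joint arm with a two-finger parallel gripper is mounted at the origin on the work surface. World frame = base frame: x ahead of the robot, y to its left, z up, the work surface at z = 0. Lengths are in m, angles in rad, forces in N, time in s.
With the tool pointing down it reaches from about 0.375 to 0.925 m from the base axis. Payload 5.7 kg.
Tool frame: the origin (TCP) lies midway between the tips of the shut fingers; the grasp point (between the pads) lies 19 mm behind it; z points along the fingers, x is the direction in which the jaws open and shut, and the axes are right-handed (so a half turn about z gives the same grasp; the last joint's range is limited). The gripper opens to 85 mm and grips with 20 to 120 N. Pads are 22 mm wide; open, the fingers measure 114 mm over their backs; the gripper's body (76 mm by 85 mm) begins 54 mm behind the grasp point. The pads swing forward as they close: fully open they stand 13 mm farther back than shut.
Start: joints at [1.014, 0.359, 1.51, -0, 1.272, -0.115], TCP at [0.257, 0.542, 0.231] pointing down, gripper open.
Joint ranges: [-2.97, 2.97], [-1.01, 2.36], [0.21, 2.38], [-0.96, 4.11], [0.2, 2.71], [-2.98, 2.98]. Speed limits (rad/s): [2.39, 2.39, 3.14, 3.14, 3.14, 3.14].

INTERFACE

Orientations are given as a unit quaternion [x, y, z, w].
In Python, from workcell import env, effector, kinematics, readout, snapshot, workorder gives the robot as it stands. Calls block until the motion is done:
- env.movep(position, orientation): joint-space move of the TCP to a pose.
- env.move_straight(position, attitude=None, v=0.15, f_stop=None): straight line of the TCP; attitude=None keeps the orientation; v is the mean speed in m/s. With f_stop (N) it stops when the force on the tool has changed by that much, and returns True; else False.
- env.move_joints(angles): joint-space move.
- effector.set_gripper(opening): opening from 0.0 (shut) to 1.0 (fully open); the grip force is fixed at half the most; returns when the fingers have stopped.
- env.dwell(seconds).
- kinematics.inverse_kinematics(position, orientation): joint angles nearest the present ones, or None.
- readout.get_obs(): the state.
- snapshot(name): name is "scene" or "top" or "wrist"; returns a dict with "img" (384x512x3 uint8, red, green, blue), "depth" (384x512 float32, m along the optical axis (not along the pixel's ray), 0 where there is no reading), "fov_y" (degrees; the focal length in pixels is half the picture's height over the tangent of half this angle, whatever the lens; pixels are square), "cx", "cy" (the principal point, pixels), "rvec" (rotation vector, rad) and "tvec" (3), from world to camera coordinates, as OpenCV has them. Camera axes: x right, y down, z forward; pixel columns grow to the right and rows downward; lengths in m; the calibration is good to about 2 mm. A picture is of the moment at which its call begins.
A pose or a line that the arm cannot do raises env.IKError and nothing moves.
- workorder.job_done(): hands the job in, once; it reports no verdict.
The state is a dict: "t": time; "joints": joint angles; "qd": joint speeds; "effort": joint torques, N m; "eef_pos": TCP position; "eef_rot": TCP orientation; "contact_force": force on the tool from outside, world axes, zero at the start; "wrist_torque": the same for the moment, N m; "gripper_width": opening from 0.0 (shut) to 1.0 (fully open).
Only numpy, scipy, OpenCV 4.12 (cv2) and the standard library are available. Lean on these libraries where they do the work, as an engineer would, in place of code of your own. Each camera call takes 0.05 s, during which the arm holds its last target.

## Working session

There is one attempt and no reset: what is moved stays moved. The work goes in short steps, each a Python script; the robot and the scene stay as the last script left them, time stands still between calls to the robot, and variables do not carry over. Pictures are saved under pics/ and viewed, and the job is handed in when it is done.

```bash
ls; mkdir -p pics
python3 - <<'E'
from workcell import env, effector, kinematics, readout, snapshot, workorder
import cv2, numpy as np, pickle
o=readout.get_obs(); print(o)
for n in ["scene","top","wrist"]:
    s=snapshot(n); pickle.dump(s,open(f"pics/{n}0.pkl","wb"))
    cv2.imwrite(f"pics/{n}0.png",s["img"][:,:,::-1]); print(n,s["fov_y"],s["cx"],s["cy"],s["rvec"],s["tvec"])
E
```

```text
pics
{'t': 0.0, 'joints': array([ 1.01389075e+00,  3.59500782e-01,  1.51144737e+00, -6.91142712e-06,
        1.27246913e+00, -1.15091066e-01]), 'qd': array([-0.00096203,  0.00092738,  0.00036321,  0.00046673,  0.00013727,
        0.00019693]), 'effort': array([-1.43920955e-03, -5.27604783e+01, -2.78622276e+01, -6.27315549e-04,
        1.30733792e-02, -3.47261974e-06]), 'eef_pos': array([0.25619257, 0.54180612, 0.2304504 ]), 'eef_rot': array([ 8.44860172e-01,  5.34986409e-01, -8.20292038e-04,  3.99305384e-04]), 'contact_force': array([-0.82445266, -0.04917861, -0.51863331]), 'wrist_torque': array([ 0.01217026,  0.00170509, -0.00417905]), 'gripper_width': 1.0026792011179353}
scene 49.34950429609985 257.391530079058 192.3379052118783 [ 2.0959993   1.32567266 -0.49926337] [-0.25615235 -0.32196539  1.32403897]
top 44.28506645485615 262.41208037175227 191.0985021068545 [ 2.22718569 -1.98923419  0.20782812] [-0.04358493  0.60986119  0.89357988]
wrist 65.06143082558464 260.5924997334934 188.97574425984772 [-2.45032225 -1.55144586 -0.21393227] [-0.59898405 -0.03483507  0.37922048]
```

View pics/scene0.png

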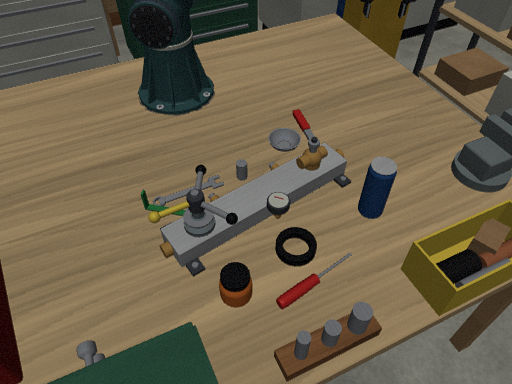

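View pics/top0.png

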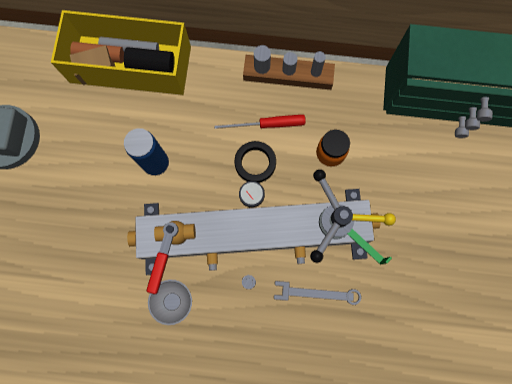

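View pics/wrist0.png

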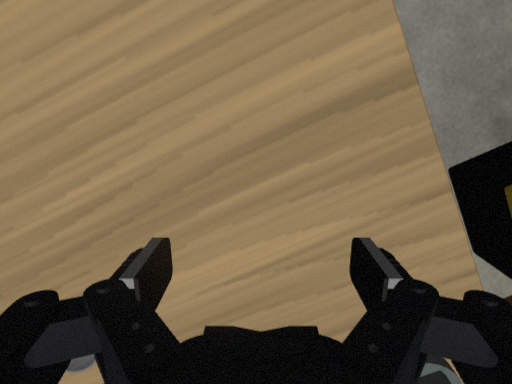

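The top view shows the wheel axis at about (342,215), the yellow ball at (390,219), and the green flag near (386,262), roughly 40° clockwise of the yellow spoke. The valve is at (170,230) and its lever tip at (152,290). The lever has to swing to the left, which is +y. Next I'll measure these positions.

```bash
cat > h.py <<'E'
import numpy as np, cv2
def cam(s):
    h=s["img"].shape[0]; f=h/2/np.tan(np.radians(s["fov_y"])/2)
    R,_=cv2.Rodrigues(np.array(s["rvec"])); t=np.array(s["tvec"]).ravel()
    return f,R,t
def onplane(s,uv,z):
    f,R,t=cam(s); uv=np.atleast_2d(uv).astype(float)
    d=np.c_[(uv[:,0]-s["cx"])/f,(uv[:,1]-s["cy"])/f,np.ones(len(uv))]@R
    c=-R.T@t; return c+d*((z-c[2])/d[:,2])[:,None]
def cloud(s,mask):
    f,R,t=cam(s); v,u=np.nonzero(mask&(s["depth"]>0)); z=s["depth"][v,u]
    p=np.c_[(u-s["cx"])/f*z,(v-s["cy"])/f*z,z]; return (p-t)@R,np.c_[u,v]
def proj(s,P):
    f,R,t=cam(s); p=np.atleast_2d(P)@R.T+t; return np.c_[p[:,0]/p[:,2]*f+s["cx"],p[:,1]/p[:,2]*f+s["cy"]]
def hsv(s): return cv2.cvtColor(s["img"],cv2.COLOR_RGB2HSV)
def colmask(s,name):
    H=hsv(s); h,S,V=[H[:,:,i].astype(int) for i in range(3)]
    if name=="yellow": return (h>22)&(h<32)&(S>200)&(V>120)
    if name=="green": return (h>50)&(h<80)&(S>150)&(V>80)
    if name=="red": return ((h<6)|(h>174))&(S>180)&(V>90)
E
python3 - <<'E'
import pickle; from h import *
for n in ["top","scene"]:
    s=pickle.load(open(f"pics/{n}0.pkl","rb"))
    for c in ["yellow","green","red"]:
        m=colmask(s,c)
        k,l,st,ce=cv2.connectedComponentsWithStats(m.astype(np.uint8))
        for i in range(1,k):
            if st[i,4]>25:
                P,uv=cloud(s,l==i); print(n,c,st[i],ce[i].round(1),"cloud med",np.median(P,0).round(3),"min",P.min(0).round(3),"max",P.max(0).round(3))
s=pickle.load(open("pics/top0.pkl","rb"))
img=cv2.cvtColor(s["img"],cv2.COLOR_RGB2BGR)
cv2.imwrite("pics/topw.png",cv2.resize(img[160:310,280:420],None,fx=4,fy=4,interpolation=cv2.INTER_NEAREST))
cv2.imwrite("pics/topv.png",cv2.resize(img[110:330,100:280],None,fx=2.7,fy=2.7,interpolation=cv2.INTER_NEAREST))
E
```

```text
top yellow [  51   10  133   66 1105] [125.9  45.2] cloud med [0.899 0.339 0.098] min [ 0.821  0.228 -0.682] max [1.381 0.907 0.104]
top yellow [ 79  36  19   8 121] [88.6 39.5] cloud med [0.932 0.463 0.004] min [ 0.923  0.443 -0.   ] max [0.939 0.485 0.01 ]
top yellow [352 214  43  11 241] [377.3 218.2] cloud med [ 0.568 -0.198  0.136] min [ 0.56  -0.223  0.04 ] max [ 0.592 -0.146  0.145]
top red [260 115  45  13 452] [282.4 120.9] cloud med [ 0.779 -0.     0.023] min [ 0.762 -0.047  0.014] max [0.799 0.05  0.029]
top red [147 253  20  41 435] [156.6 272.9] cloud med [0.425 0.198 0.131] min [0.389 0.184 0.125] max [0.462 0.211 0.135]
scene green [148 205  19   6  68] [155.6 207.3] cloud med [ 0.51  -0.203  0.083] min [ 0.497 -0.217  0.08 ] max [ 0.521 -0.181  0.085]
scene green [174 210  11   5  29] [179.9 212.1] cloud med [ 0.544 -0.158  0.083] min [ 0.54  -0.171  0.081] max [ 0.553 -0.15   0.085]
scene red [293 110  17  19 142] [301.  118.9] cloud med [0.43  0.197 0.13 ] min [0.391 0.186 0.126] max [0.464 0.211 0.133]
scene red [277 274  43  34 498] [298.3 289.9] cloud med [ 0.786 -0.     0.023] min [ 0.767 -0.048  0.014] max [0.804 0.05  0.029]
```

View pics/topw.png

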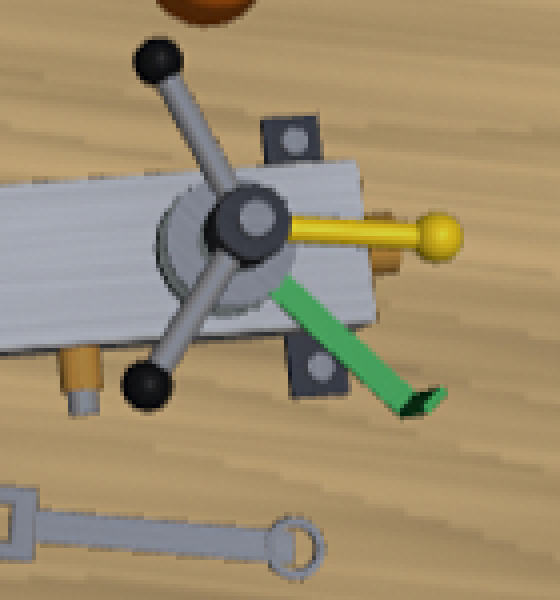

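View pics/topv.png

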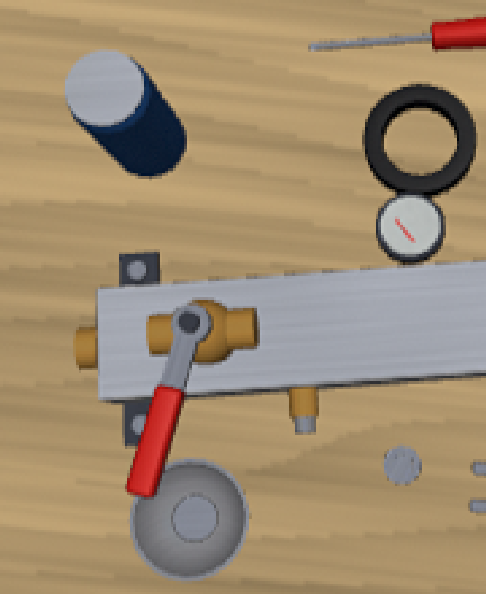

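Run:
```python
import pickle; from h import *
s=pickle.load(open("pics/top0.pkl","rb"))
px=lambda a,b:(280+(a+.5)/4-.5,160+(b+.5)/4-.5)
B=onplane(s,[px(438,237),px(157,61),px(147,385)],0.130)
ax=B.mean(0); print("balls",B.round(4).tolist(),"axis",ax.round(4))
print("r",np.linalg.norm(B-ax,axis=1).round(4),"ang",np.degrees(np.arctan2(*(B-ax)[:,[1,0]].T)).round(1))
print("nut",onplane(s,px(257,217),.156).round(4))
H=hsv(s); h,S,V=[H[:,:,i].astype(int) for i in range(3)]
m=(h>50)&(h<80)&(S>120); m[:, :330]=0;m[:,430:]=0;m[:200]=0;m[300:]=0
P,uv=cloud(s,m); print(len(P))
st=P[(abs(P[:,2]-.084)<.004)]; d=st-ax
print("strip z",np.median(st[:,2]))
mu=st[:,:2].mean(0); w,v=np.linalg.eigh(np.cov(st[:,:2].T)); 
print("strip axis dir deg",np.degrees(np.arctan2(*v[::-1,1])),"mean dir from axis",np.degrees(np.arctan2(*(mu-ax[:2])[::-1])), mu)
fl=P[P[:,2]>.095]; print("flag",len(fl),fl.mean(0).round(4),fl.max(0),np.degrees(np.arctan2(*(fl.mean(0)-ax)[[1,0]])),np.linalg.norm((fl.mean(0)-ax)[:2]))
# scene
s2=pickle.load(open("pics/scene0.pkl","rb"))
H=hsv(s2); h,S,V=[H[:,:,i].astype(int) for i in range(3)]
m=(h>50)&(h<80)&(S>120); m[:180]=0;m[230:]=0;m[:,:130]=0;m[:,200:]=0
P,uv=cloud(s2,m); fl=P[P[:,2]>.09]; print("scene flag",len(fl),fl.mean(0).round(4),fl.max(0),np.degrees(np.arctan2(*(fl.mean(0)-ax)[[1,0]])),np.linalg.norm((fl.mean(0)-ax)[:2]))
m=colmask(s2,"yellow");m[:190]=0;m[230:]=0;m[:,:140]=0;m[:,200:]=0
P,uv=cloud(s2,m);d=P-ax;far=np.linalg.norm(d[:,:2],axis=1)>.08
print("scene yellow ball px",uv[far].mean(0), onplane(s2,uv[far].mean(0),.13))
# lever
m=colmask(s,"red"); m[:240]=0; P,uv=cloud(s,m); 
c=cv2.minAreaRect(uv.astype(np.float32)); q=onplane(s,cv2.boxPoints(c),.132); print("lever box",c,q.round(4).tolist())
px2=lambda a,b:(100+(a+.5)/2.7-.5,110+(b+.5)/2.7-.5)
print("valve axis cand",[onplane(s,px2(190,322),z).round(4) for z in (.124,.132,.14)])
# bar edges
P,uv=cloud(s,(abs(np.arange(384)[:,None]-230)<60)&(np.arange(512)[None]>120)&(np.arange(512)[None]<385))
b=P[abs(P[:,2]-.05)<.003]; c=cv2.minAreaRect(b[:,:2].astype(np.float32)); print("bar",c)
for n,r in dict(can=(115,150,125,180),).items():
    mm=np.zeros((384,512),bool); mm[r[0]:r[3],r[2]-5:r[2]+50]=1; Pc,_=cloud(s,mm); t=Pc[Pc[:,2]>.14]; print(n,t.mean(0),t.min(0),t.max(0))
```

```text
balls [[0.5712, -0.2159, 0.13], [0.6402, -0.0787, 0.13], [0.488, -0.0875, 0.13]] axis [ 0.5665 -0.1274  0.13  ]
r [0.0887 0.0884 0.088 ] ang [-86.9  33.4 153.1]
nut [[ 0.5665 -0.1273  0.156 ]]
322
strip z 0.08359695150853774
strip axis dir deg 52.82456801529768 mean dir from axis -127.88775249570087 [ 0.52131956 -0.18539586]
flag 38 [ 0.4955 -0.217   0.118 ] [ 0.50118901 -0.21326981  0.13113855] -128.384953266783 0.11432868465222061
scene flag 66 [ 0.5057 -0.2162  0.1138] [ 0.57650163 -0.16288847  0.13044976] -124.39588036702904 0.10765445049337956
scene yellow ball px [nan nan] [[nan nan nan]]
lever box ((156.52828979492188, 272.6509704589844), (10.714122772216797, 41.345523834228516), 15.94539737701416) [[0.391, 0.2116, 0.132], [0.4634, 0.2025, 0.132], [0.4602, 0.183, 0.132], [0.3879, 0.1924, 0.132]]
valve axis cand [array([[0.5074, 0.1868, 0.124 ]]), array([[0.5066, 0.1851, 0.132 ]]), array([[0.5058, 0.1835, 0.14  ]])]
bar ((0.4975584149360657, 0.02696959674358368), (0.1610647588968277, 0.47888803482055664), 10.616703987121582)
can [0.65888887 0.26520734 0.14841064] [0.63139273 0.2374282  0.14014821] [0.68722588 0.293687   0.15308378]<stdin>:23: RuntimeWarning: Mean of empty slice.
  ret = um.true_divide(
```

Measured values:

| Item | Value |
|---|---|
| Wheel axis | (0.5665, -0.1274) |
| Yellow spoke | -86.9° |
| Flag | about -128° |
| Valve axis | about (0.508, 0.187) |
| Lever | about 172°; stop at about 101° |

I'll push the yellow spoke with the shut fingertips, stop short of the flag and measure again.

```bash
cat >> h.py <<'E'
AX=np.array([.5665,-.1274])
def quat(yaw): return [np.cos(yaw/2),np.sin(yaw/2),0,0]
def pose(ax,th,r,off,z,sgn=1):
    "th deg spoke direction; off = finger centre offset on CCW side"
    a=np.radians(th); u=np.array([np.cos(a),np.sin(a)]); n=np.array([-u[1],u[0]])
    p=ax+r*u+off*n
    return [p[0],p[1],z],quat(a+(np.pi if sgn<0 else 0))
def save(n,tag):
    from workcell import snapshot
    import pickle
    s=snapshot(n); pickle.dump(s,open(f"pics/{n}{tag}.pkl","wb")); cv2.imwrite(f"pics/{n}{tag}.png",s["img"][:,:,::-1]); return s
E
python3 - <<'E'
from workcell import *
from workcell import env, effector, kinematics, readout
from h import *
effector.set_gripper(0.0)
p,q=pose(AX,-86.9,.058,.030,.26); 
print(p,kinematics.inverse_kinematics(p,q))
env.movep(p,q)
p[2]=.16; env.move_straight(p,v=.15)
save("scene",1);save("top",1)
p[2]=.115; print(env.move_straight(p,v=.08,f_stop=8))
o=readout.get_obs(); print(o["t"],o["eef_pos"],o["contact_force"])
save("scene",2)
E
```

```text
[np.float64(0.5995926712629033), np.float64(-0.18369276248937705), 0.26] [-4.07376858e-01  3.74928667e-01  1.41168092e+00 -4.44089210e-16
  1.35498307e+00  1.10931426e+00]
False
5.3667 [ 0.59971795 -0.18374782  0.11493216] [ 0.06123216 -0.42787938 -0.46824532]
```

```bash
python3 -c "
import cv2
a=cv2.imread('pics/scene2.png');b=cv2.imread('pics/top1.png')
a=cv2.resize(a[60:270,90:330],(480,420));b=cv2.resize(b[120:320,260:450],(399,420))[:,:310]
cv2.imwrite('pics/c2.png',cv2.hconcat([a,b]))"
```

```text
(no output)
```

View pics/c2.png

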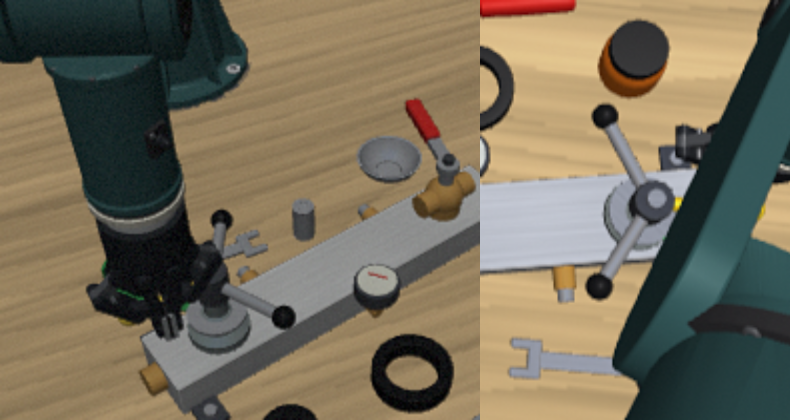

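The fingertip is down behind the yellow spoke and clear of the hub. Both black balls are visible from the top camera at crop (605,115) and (600,286), so I can track the wheel angle while pushing.

```bash
cat >> h.py <<'E'
def blackballs(s,ax=AX,verbose=False):
    """angles of dark balls seen in top view at spoke height"""
    H=hsv(s); V=H[:,:,2]; m=(V<45).astype(np.uint8)
    k,l,st,ce=cv2.connectedComponentsWithStats(m); out=[]
    for i in range(1,k):
        if 20<st[i,4]<200:
            c=(st[i,:2]+(st[i,2:4]-1)/2.); P=onplane(s,c,.13)[0]; d=P[:2]-ax; r=np.hypot(*d)
            if abs(r-.088)<.008: out.append((np.degrees(np.arctan2(d[1],d[0])).round(1),r.round(4),st[i].tolist()))
    return out
E
python3 - <<'E'
import pickle
from workcell import env, effector, kinematics, readout
from h import *
print(blackballs(pickle.load(open("pics/top0.pkl","rb"))))
off=.022
for th,off in [(-86.9,.022)]+[(t,.0175) for t in (-90,-97,-104,-111,-116)]:
    p,q=pose(AX,th,.058,off,.115)
    r=env.move_straight(p,q,v=.04,f_stop=15)
    o=readout.get_obs(); print(th,r,o["t"],o["eef_pos"].round(4),o["contact_force"].round(2))
    if r: break
s=save("top",3);save("scene",3); print(blackballs(s))
E
```

```text
[(np.float64(33.4), np.float64(0.0881), [314, 170, 11, 11, 94]), (np.float64(153.0), np.float64(0.0874), [311, 250, 12, 12, 107])]
-86.9 False 5.7667 [ 0.5913 -0.1842  0.1153] [0.82 0.21 0.63]
-90 False 6.1083 [ 0.5845 -0.1857  0.1154] [ 0.7  -1.09  0.24]
-97 False 6.4417 [ 0.5773 -0.1873  0.1153] [ 1.04 -1.45  2.04]
-104 False 6.775 [ 0.5697 -0.188   0.1152] [ 1.9  -1.04  2.1 ]
-111 False 7.1083 [ 0.5621 -0.1879  0.1151] [ 2.22 -0.63  1.64]
-116 False 7.3917 [ 0.5568 -0.1872  0.115 ] [ 1.1  -0.96  0.23]
[(np.float64(4.5), np.float64(0.0893), [336, 165, 12, 10, 89]), (np.float64(123.3), np.float64(0.0883), [294, 232, 12, 12, 103])]
```

The command and measurement agree: the yellow spoke is at about -116.2°. I'll push to -126°, then lift clear and measure precisely.

Run:
```python
from workcell import env, effector, kinematics, readout
from h import *
for th,off in [(t,.0175) for t in (-121,-126)]:
    p,q=pose(AX,th,.058,off,.115)
    r=env.move_straight(p,q,v=.04,f_stop=15)
o=readout.get_obs(); print(th,r,o["t"],o["eef_pos"].round(4),o["contact_force"].round(2))
print(blackballs(save("top",4)))
p,q=pose(AX,-126,.058,.026,.115); env.move_straight(p,q,v=.06)
p[2]=.20; env.move_straight(p,v=.15)
env.movep([.60,.05,.28],q)
s=save("top",5);save("scene",5); print(blackballs(s), readout.get_obs()["t"])
img=s["img"][:,:,::-1]
cv2.imwrite("pics/c5.png",cv2.resize(img[160:310,280:420],None,fx=4,fy=4,interpolation=cv2.INTER_NEAREST))
```

```text
-126 False 8.0583 [ 0.5464 -0.1844  0.1149] [ 1.72 -1.22  1.17]
[(np.float64(-5.4), np.float64(0.0882), [344, 166, 12, 11, 93]), (np.float64(114.2), np.float64(0.0883), [291, 225, 12, 12, 103])]
[(np.float64(-5.3), np.float64(0.0892), [344, 166, 12, 10, 83]), (np.float64(114.2), np.float64(0.0883), [291, 225, 12, 12, 92])] 10.225
```

View pics/c5.png

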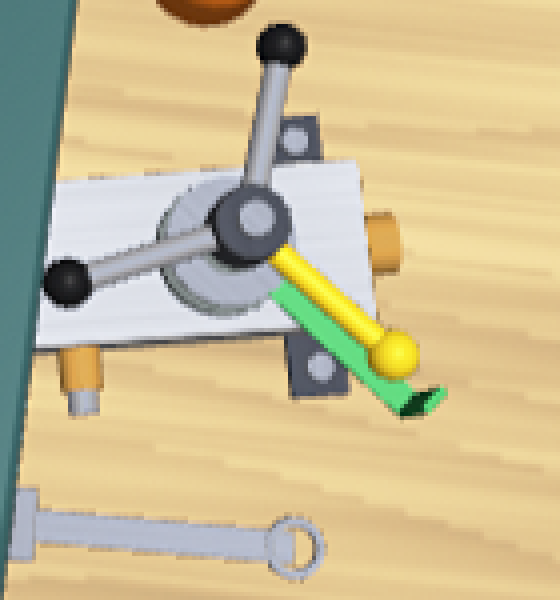

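View pics/scene5.png

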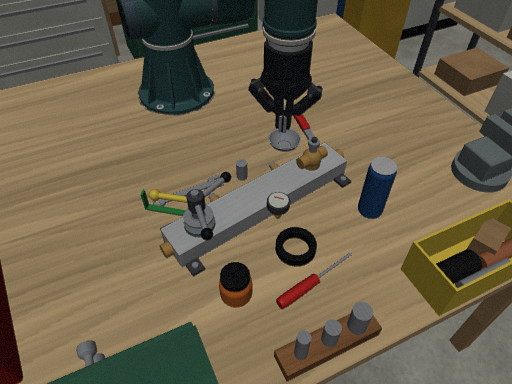

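Run:
```python
import pickle; from h import *
s=pickle.load(open("pics/top5.pkl","rb"))
ang=lambda P:(np.degrees(np.arctan2(P[1]-AX[1],P[0]-AX[0])).round(2),np.hypot(*(P[:2]-AX)).round(4))
px=lambda a,b:(280+(a+.5)/4-.5,160+(b+.5)/4-.5)
print("yball",ang(onplane(s,px(394,355),.13)[0]))
# yellow ball via mask
m=colmask(s,"yellow")|((hsv(s)[:,:,0]>22)&(hsv(s)[:,:,0]<32)&(hsv(s)[:,:,1]>210)); m[:200]=0;m[300:]=0;m[:,:340]=0
v,u=np.nonzero(m); P=onplane(s,np.c_[u,v],.13); rr=np.hypot(*(P[:,:2]-AX).T); a=np.degrees(np.arctan2(P[:,1]-AX[1],P[:,0]-AX[0]))
for lo,hi in((.03,.05),(.05,.075),(.078,.1)): k=(rr>lo)&(rr<hi); print(lo,a[k].mean().round(2),k.sum())
for tag in (0,5):
    s=pickle.load(open(f"pics/top{tag}.pkl","rb")); H=hsv(s).astype(int)
    g=(H[:,:,0]>50)&(H[:,:,0]<80)&(H[:,:,1]>100); g[:200]=0;g[300:]=0;g[:,:330]=0;g[:,430:]=0
    P,uv=cloud(s,g); r=np.hypot(*(P[:,:2]-AX).T)
    top=P[P[:,2]>.125]; print(tag,"flag top pts",len(top),ang(top.mean(0)),
      "flag all",ang(P[P[:,2]>.095].mean(0)))
    # strip centreline by radius bins, whole rows plane cast
    Q=onplane(s,uv[P[:,2]<.088],.084); r=np.hypot(*(Q[:,:2]-AX).T); aa=np.degrees(np.arctan2(Q[:,1]-AX[1],Q[:,0]-AX[0]))
    print([(round(aa[(r>l)&(r<l+.015)].mean(),2),(r>l).sum()) for l in (.045,.06,.075,.09)])
for n in ("scene0","scene5"):
    s=pickle.load(open(f"pics/{n}.pkl","rb")); H=hsv(s).astype(int)
    g=(H[:,:,0]>50)&(H[:,:,0]<80)&(H[:,:,1]>100)&(H[:,:,2]>40); g[:185]=0;g[225:]=0;g[:,:135]=0;g[:,190:]=0
    P,uv=cloud(s,g); r=np.hypot(*(P[:,:2]-AX).T); k=(P[:,2]>.092)&(r>.1)&(r<.13); print(n,k.sum(),ang(P[k].mean(0)), P[k].max(0))
s=pickle.load(open("pics/scene5.pkl","rb")); 
c=cv2.resize(s["img"][170:250,130:240,::-1],None,fx=7,fy=7,interpolation=cv2.INTER_CUBIC)
# predicted flag top corners for -128
for a in (-127,-128.5):
    a=np.radians(a);u=np.array([np.cos(a),np.sin(a)]);n=np.array([-u[1],u[0]])
    for rr in(.113,.118):
        for w in(-.007,.007):
            q=proj(s,np.r_[AX+rr*u+w*n,.13])[0]; cv2.circle(c,tuple(int(x) for x in ((q-[130,170]+.5)*7)),2,(0,0,255) if a>-2.22 else (255,0,0),-1)
cv2.imwrite("pics/c5s.png",c)
```

```text
yball (np.float64(-126.08), np.float64(0.0886))
0.03 -127.49 44
0.05 -127.1 50
0.078 -126.37 100
0 flag top pts 19 (np.float64(-127.94), np.float64(0.1149)) flag all (np.float64(-128.35), np.float64(0.1144))
[(np.float64(-128.66), np.int64(253)), (np.float64(-128.14), np.int64(197)), (np.float64(-127.98), np.int64(141)), (np.float64(-127.83), np.int64(89))]
5 flag top pts 33 (np.float64(-129.27), np.float64(0.0953)) flag all (np.float64(-128.97), np.float64(0.102))
[(np.float64(-129.58), np.int64(205)), (np.float64(-128.89), np.int64(157)), (np.float64(-128.67), np.int64(110)), (np.float64(-129.39), np.int64(67))]
scene0 30 (np.float64(-124.9), np.float64(0.1136)) [ 0.50543089 -0.21381871  0.13044976]
scene5 34 (np.float64(-125.25), np.float64(0.1134)) [ 0.50683917 -0.21372994  0.13007154]
```

View pics/c5s.png

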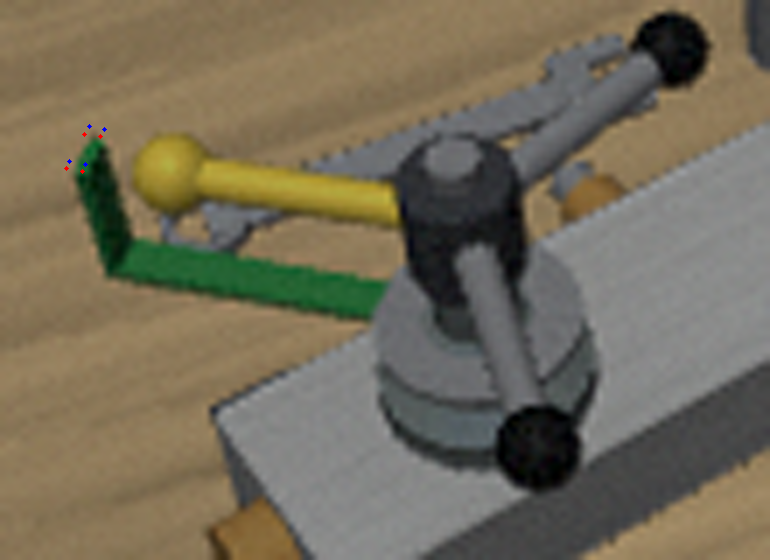

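Run:
```python
import pickle; from h import *
s=pickle.load(open("pics/scene5.pkl","rb"))
px=lambda a,b:(130+(a+.5)/7-.5,170+(b+.5)/7-.5)
B=onplane(s,[px(173,172),px(672,47),px(540,447)],.13); ax=B.mean(0)
A=lambda P:np.degrees(np.arctan2(P[:,1]-ax[1],P[:,0]-ax[0])).round(1)
print(ax,np.linalg.norm(B-ax,axis=1).round(4),A(B),"yellow est",(A(B)[0]+A(B)[1]-120+A(B)[2]-240)/3)
F=onplane(s,[px(80,177),px(98,142),px(88,160)],.13);print("flag top",A(F),np.linalg.norm(F-ax,axis=1))
# base of flag/strip at z=.084 : strip edges
S=onplane(s,[px(384,301),px(250,279),px(130,258)],.084);print("strip",A(S),np.linalg.norm((S-ax)[:,:2],axis=1))
```

```text
[ 0.56759593 -0.12622772  0.13      ] [0.0882 0.0886 0.0883] [-125.9  114.1   -6.1] yellow est -125.96666666666665
flag top [-122.4 -129.5 -125.8] [0.11458405 0.11436615 0.11447678]
strip [-124.1 -125.8 -126.4] [0.02950864 0.07224055 0.11116144]
```

The two cameras disagree on what is left to turn: the top view says about 2° and the scene view about 0°. I'll enlarge the flag in the top view and take a close wrist picture.

Run:
```python
from workcell import env, effector, kinematics, readout
import pickle
from h import *
s=pickle.load(open("pics/top5.pkl","rb"))
c=cv2.resize(s["img"][200:280,330:410,::-1],None,fx=7,fy=7,interpolation=cv2.INTER_CUBIC)
cv2.imwrite("pics/c5t.png",c)
s=pickle.load(open("pics/wrist0.pkl","rb")); f,R,t=cam(s); o=readout.get_obs()
print("cam pos", -R.T@t, "axis",R[2],"start tcp .256 .542 .230")
```

```text
cam pos [0.19335851 0.57165452 0.37366715] axis [ 0.24574722 -0.11755905 -0.96217887] start tcp .256 .542 .230
```

View pics/c5t.png

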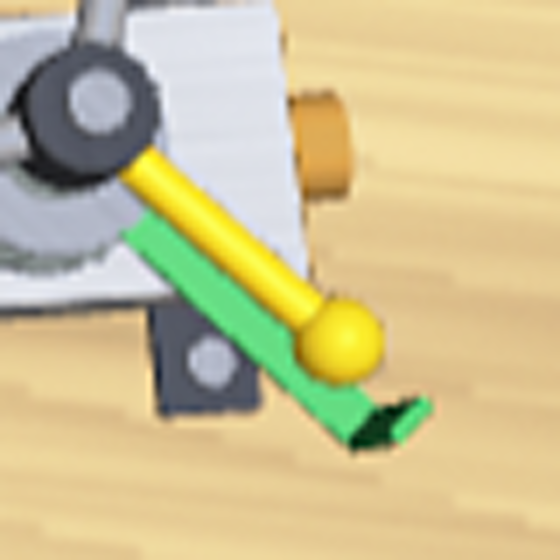

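Run:
```python
from workcell import env, effector, kinematics, readout
import pickle
from h import *
s=pickle.load(open("pics/top5.pkl","rb"))
px=lambda a,b:(330+(a+.5)/7-.5,200+(b+.5)/7-.5)
ang=lambda P:(np.degrees(np.arctan2(P[1]-AX[1],P[0]-AX[0])).round(2),np.hypot(*(P[:2]-AX)).round(4))
for q in [(413,421),(398,440),(427,402)]: print("flagtop",ang(onplane(s,px(*q),.13)[0]))
for q in [(355,422)]: print("strip end mid",ang(onplane(s,px(*q),.084)[0]))
print("yball",ang(onplane(s,px(340,341),.13)[0]))
q=quat(np.radians(-126)); env.movep([.49,-.14,.27],q); save("wrist",6); print(readout.get_obs()["t"])
```

```text
flagtop (np.float64(-127.56), np.float64(0.1159))
flagtop (np.float64(-130.72), np.float64(0.1165))
flagtop (np.float64(-124.44), np.float64(0.1154))
strip end mid (np.float64(-127.93), np.float64(0.1116))
yball (np.float64(-125.99), np.float64(0.0885))
11.1583
```

View pics/wrist6.png

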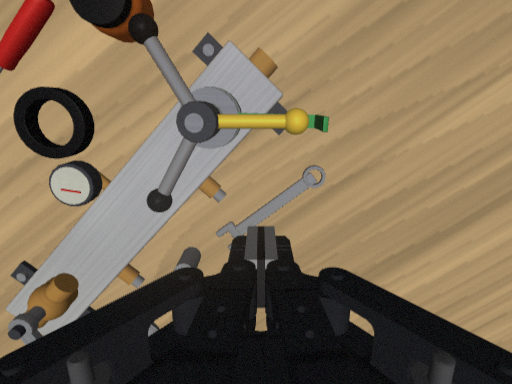

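Run:
```python
import cv2
a=cv2.imread("pics/wrist6.png"); cv2.imwrite("pics/c6.png",cv2.resize(a[90:155,180:340],None,fx=5,fy=5,interpolation=cv2.INTER_CUBIC))
```

```text
(no output)
```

View pics/c6.png

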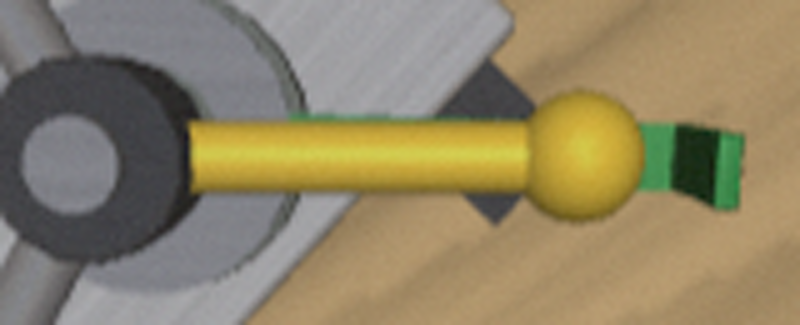

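Run:
```python
import pickle; from h import *
s=pickle.load(open("pics/wrist6.pkl","rb"))
px=lambda a,b:(180+(a+.5)/5-.5,90+(b+.5)/5-.5)
B=onplane(s,[px(583,156),(159.7,200.2)],.13)
# axis from yellow & black ball: both 88mm, 120deg apart; nut and spoke direct too
nut=onplane(s,px(70,165),.156)[0]; print("nut",nut)
y,b=B[0,:2],B[1,:2]; m=(y+b)/2; d=b-y; n=np.array([-d[1],d[0]])/np.hypot(*d); c=[m+k*n*.044 for k in(1,-1)]; ax=min(c,key=lambda c:np.hypot(*(c-nut[:2])))
print("axis",ax,np.hypot(*(y-ax)),np.hypot(*(b-ax)))
A=lambda P:np.degrees(np.arctan2(P[1]-ax[1],P[0]-ax[0])).round(2)
print("yellow",A(y),"black-240",A(b)-0,A(nut))
for q in [(728,171),(732,133),(725,209)]:
    P=onplane(s,px(*q),.13)[0]; print("flag",A(P),np.hypot(*(P[:2]-ax)))
# relative to nut axis
A2=lambda P:np.degrees(np.arctan2(P[1]-nut[1],P[0]-nut[0])).round(2)
print(A2(y),A2(onplane(s,px(728,171),.13)[0]))
```

```text
nut [ 0.56685207 -0.12609394  0.156     ]
axis [ 0.56643031 -0.12630471] 0.08832527612688755 0.08832527612688751
yellow -125.88 black-240 113.88 26.55
flag -127.27 0.11515872771397254
flag -123.88 0.11555054479207601
flag -130.7 0.11535814423372408
-126.02 -127.37
```

The wrist view puts the yellow spoke at -125.9° and the flag at -127.3°, so 1.4° remains. The top view gives 1.6–2° and the scene view about 0°. I'll push 1.4° further and look again with the wrist camera.

Run:
```python
from workcell import env, effector, kinematics, readout
from h import *
p,q=pose(AX,-126,.058,.028,.20); env.movep(p,q)
p[2]=.115; env.move_straight(p,q,v=.12,f_stop=8)
p,q=pose(AX,-126,.058,.0195,.115); env.move_straight(p,q,v=.05)
p,q=pose(AX,-127.4,.058,.0175,.115); print(env.move_straight(p,q,v=.02,f_stop=15))
env.dwell(.2); o=readout.get_obs(); print(o["eef_pos"],p,o["contact_force"])
p,q=pose(AX,-127.4,.058,.028,.115); env.move_straight(p,q,v=.06)
p[2]=.20; env.move_straight(p,v=.15)
env.movep([.49,-.14,.27],quat(np.radians(-126))); s=save("wrist",7); print(blackballs(save("top",7)),readout.get_obs()["t"]);save("scene",7)
cv2.imwrite("pics/c7.png",cv2.resize(s["img"][90:155,180:340,::-1],None,fx=5,fy=5,interpolation=cv2.INTER_CUBIC))
```

```text
False
[ 0.54563377 -0.18438114  0.11519833] [np.float64(0.5451744571554191), np.float64(-0.18410512518621178), 0.115] [ 1.18113977 -2.49911733  2.55913694]
[(np.float64(-6.6), np.float64(0.0887), [345, 166, 12, 11, 90]), (np.float64(113.1), np.float64(0.0877), [291, 224, 12, 12, 104])] 15.0167
```

View pics/c7.png

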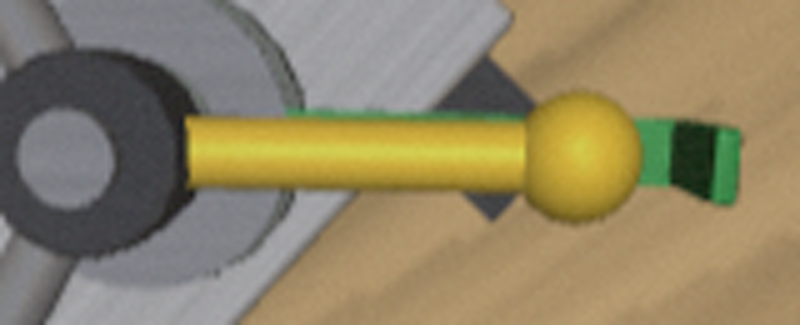

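View pics/top7.png

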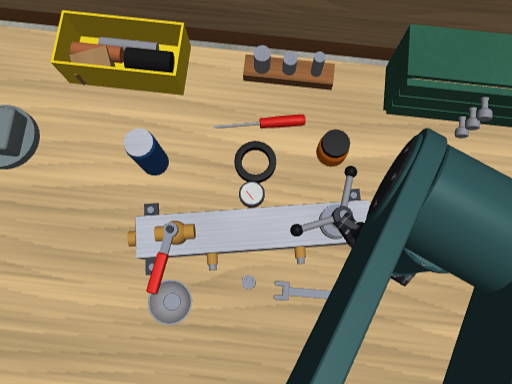

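Run:
```python
import pickle; from h import *
s=pickle.load(open("pics/wrist7.pkl","rb"))
H=hsv(s).astype(int)
g=(H[:,:,0]>20)&(H[:,:,0]<32)&(H[:,:,1]>170); g[:90]=0;g[155:]=0;g[:,:215]=0;g[:,330:]=0
k,l,st,ce=cv2.connectedComponentsWithStats(g.astype(np.uint8)); i=1+st[1:,4].argmax(); v,u=np.nonzero(l==i); print(st[i])
# spoke centreline per column and ball centre by minEnclosing of ball part
cols=np.arange(222,282); mid=np.array([v[u==c].mean() for c in cols]); pf=np.polyfit(cols,mid,1)
bu,bv=u[u>287],v[u>287]; (bc,br)=cv2.minEnclosingCircle(np.c_[u,v][u>284].astype(np.float32)); print("ball",bc,br,"spoke at ball",np.polyval(pf,bc[0]))
gr=(H[:,:,0]>50)&(H[:,:,0]<80)&(H[:,:,1]>100); gr[:110]=0;gr[140:]=0;gr[:,:305]=0;gr[:,340:]=0
top=gr&(H[:,:,2]>90)&(np.arange(512)[None]>321); vv,uu=np.nonzero(top); print("flagtop px",uu.mean(),vv.mean(),len(uu),cv2.minAreaRect(np.c_[uu,vv].astype(np.float32)))
AXw=np.array([.56643,-.1263]); A=lambda P:np.degrees(np.arctan2(P[1]-AXw[1],P[0]-AXw[0])).round(2)
P1=onplane(s,(222,np.polyval(pf,222)),.13)[0];P2=onplane(s,(282,np.polyval(pf,282)),.13)[0]
print("spoke dir",np.degrees(np.arctan2(*(P2-P1)[[1,0]])))
Yb=onplane(s,bc,.13)[0];F=onplane(s,(uu.mean(),vv.mean()),.13)[0]
print("ball",A(Yb),"flag",A(F),np.hypot(*(F[:2]-AXw)),"ball->flag dir",np.degrees(np.arctan2(*(F-Yb)[[1,0]])))
```

```text
[ 217  109   91   25 1108]
ball (294.9235534667969, 120.87898254394531) 12.760302543640137 spoke at ball 121.94117119799385
flagtop px 324.7323943661972 122.92957746478874 71 ((324.7524719238281, 122.97525024414062), (4.676674842834473, 14.328536033630371), 5.7105937004089355)
spoke dir -127.75130908513974
ball -126.53 flag -127.32 0.11509934910899149 ball->flag dir -129.8304667413007
```

The remaining error is within about 0.8° and the views bracket zero: wrist and top say +0.8°, scene says slightly past. The wheel is set. Next is the lever, pushed from its −y side on the red sleeve.

```bash
python3 - <<'E'
from workcell import env, effector, kinematics, readout
from h import *
VX=np.array([.508,.1867])
p,q=pose(VX,172.3,.078,.036,.25,-1); print(kinematics.inverse_kinematics(p,q))
env.movep(p,q)
p[2]=.109; print(env.move_straight(p,q,v=.12,f_stop=8))
for th in [172.3,165,157,149,141,133,125,117,110,105]:
    p,q=pose(VX,th,.078,.021,.109,-1)
    r=env.move_straight(p,q,v=.06,f_stop=15)
    o=readout.get_obs(); print(th,r,round(o["t"],2),o["contact_force"].round(1))
    if r: break
save("top",8);save("scene",8)
E
python3 -c "
import cv2
a=cv2.imread('pics/scene8.png');b=cv2.imread('pics/top8.png')
cv2.imwrite('pics/c8.png',cv2.resize(cv2.hconcat([a[50:300,100:420],b[50:300,60:380]]),(800,312)))"
```

```text
[ 2.10553517e-01  1.28810280e-01  1.78053323e+00 -4.44089210e-16
  1.23224914e+00  3.44943870e-01]
False
172.3 False 18.09 [ 0.3 -0.9  0.1]
165 False 18.42 [ 0.3  0.4 -0.4]
157 False 18.76 [-0.2  0.6 -0.5]
149 False 19.1 [-0.6 -0.4  0.2]
141 False 19.44 [-0.  -0.  -0.6]
133 False 19.78 [-0.1  0.5 -0.1]
125 False 20.12 [ 0.2 -0.1  0.9]
117 False 20.47 [-0.  -0.4 -0.4]
110 False 20.78 [-0.3 -0.1  0.1]
105 False 21.05 [-0.3 -0.3  0.2]
```

View pics/c8.png

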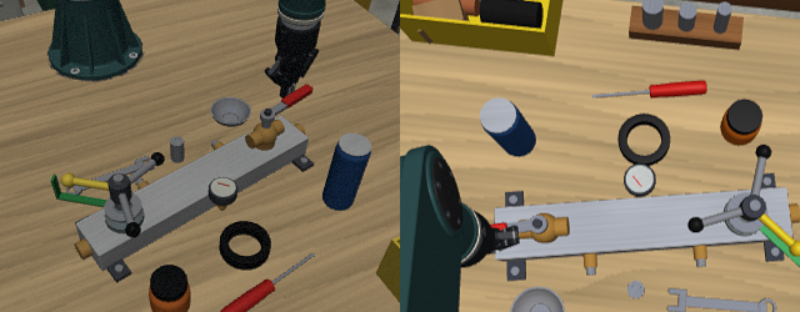

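The lever has followed and lies nearly along the bar. I'll keep pushing gently until the stop shows up as a rise in force.

Run:
```python
from workcell import env, effector, kinematics, readout
from h import *
VX=np.array([.508,.1867])
for th in [103,101.5,100,98.5,97,95.5,94]:
    p,q=pose(VX,th,.078,.021,.109,-1)
    r=env.move_straight(p,q,v=.02,f_stop=10)
    o=readout.get_obs(); print(th,r,round(o["t"],2),o["contact_force"].round(1))
    if r or np.hypot(*o["contact_force"][:2])>12: break
last=th
p,q=pose(VX,last,.078,.034,.109,-1); env.move_straight(p,q,v=.06)
p[2]=.22; env.move_straight(p,v=.15)
env.movep([.40,.0,.32],q)
s=save("top",9);save("scene",9);print(readout.get_obs()["t"])
m=colmask(s,"red"); m[:190]=0; m[:,:80]=0;m[260:]=0
P,uv=cloud(s,m); c=cv2.minAreaRect(uv.astype(np.float32)); Q=onplane(s,cv2.boxPoints(c),.132); print(c,Q.round(4).tolist())
print(blackballs(s))
```

```text
103 False 21.44 [-1.7 -1.   1.2]
101.5 False 21.7 [-1.8 -1.6  1.2]
100 False 21.96 [-2.1 -1.1  1.5]
98.5 True 22.17 [-0.2 -0.6 -0.9]
24.5583
((124.51776123046875, 232.24871826171875), (9.974586486816406, 39.61336135864258), 85.91438293457031) [[0.4935, 0.3052, 0.132], [0.5068, 0.2339, 0.132], [0.4888, 0.2296, 0.132], [0.4756, 0.3006, 0.132]]
[(np.float64(-6.6), np.float64(0.0887), [345, 166, 12, 11, 90]), (np.float64(113.1), np.float64(0.0877), [291, 224, 12, 12, 104])]
```

View pics/top9.png

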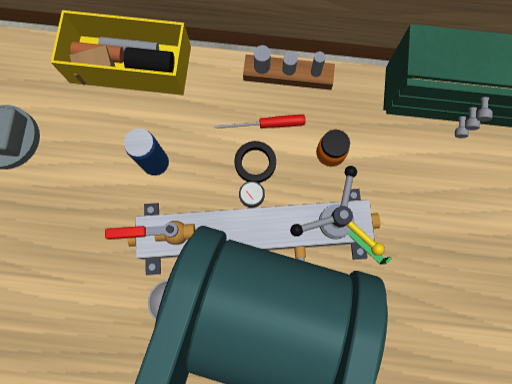

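View pics/scene9.png

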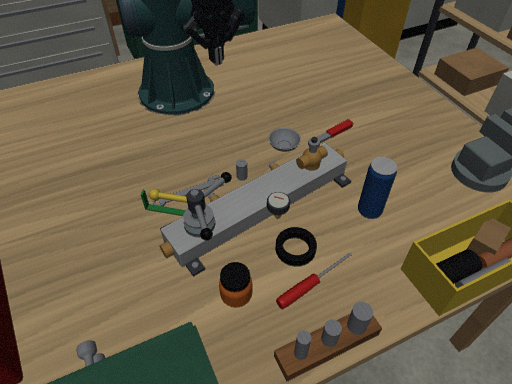

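The lever lies at 100.6° against a bar direction of about 100.9°, and the push ended with a force rise at the stop. The wheel hasn't moved, and the bystanders are where they were. Handing in.

Run:
```python
from workcell import workorder, readout
print(workorder.job_done(), readout.get_obs()["t"])
```

```text
the job is handed in; nothing more can be done
the job is handed in; nothing more can be done
```

The wheel is set to the flag and the lever is at its stop. I did them in that order, pushing only with the shut fingertips, and handed the job in a little after 24.6 s.

- **Wheel:** I pushed the yellow spoke about 40° clockwise, in two pushes with a camera check between them. The top camera last put it at about -126.9°, and it did not change while I moved the lever.
- **Flag agreement:** The cameras disagreed slightly on where the flag points. The top view gave about -127.7° and the wrist view -127.3°, so the spoke is up to 0.8° short. The scene view gave about -126°, so slightly past. I left the spoke between these readings.
- **Lever:** It went clockwise until the force rose at the stop. It now lies at 100.6°, and the bar runs at about 100.9°.
- **Bystanders:** None looked moved in the last pictures. I compared these by eye only. The arm hid the socket and wrench and part of the dish from the top camera, but they looked in place in the scene view.

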